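# Push the workpiece home into the locating corner

## Task

Push the white plastic offcut along the bench with the fingertips until it sits fully home in the aluminium locating corner: one long side flush against the long bar and one end up against the short stop bar. Only push it - do not lift it off the bench or tip it over - then let go of it and leave everything else on the bench where it is.

Things in the scene. Friction and masses are not known exactly. Their poses are not given: they have to be found in the camera images.
- pvc_offcut: the workpiece: loose white PVC offcut, 30 mm (its x) by 55 mm (its y) by 24 mm high, about 55 g; origin at the centre of its underside, z up. Starts flat on the bench, 8 to 13 cm in front of the long bar, its y within 0.5 rad of the bar's direction. Fully home its origin is at (-15, -27.5, 0) mm in the frame of corner_fence with y parallel to the long bar; end for end does not matter
- corner_fence: two rigid aluminium bars fixed to the bench in an L, 16 mm thick, 20 mm high (dark screw heads to 24 mm). Origin at the inside corner at bench level, z up. Long bar: along -y for 190 mm, working face x = 0 looking along -x, roughly towards the robot. Short stop bar: along -x to -72 mm, working face y = 0 looking along -y. The quadrant x < 0, y < 0 is bare bench
- alloy_block: bystander: bare machined alloy block 32x36x34 mm with a tapped hole in its top, left of the fence; origin at the centre of its underside
- spanner: bystander: chrome combination spanner 23x119x7 mm lying behind the long bar; origin at the centre of its underside
- solder_reel: bystander: grey solder reel, 56 mm across and 36 mm high, standing on its flange at the right; origin at the centre of its underside
- multimeter: bystander: yellow and black hand multimeter 128x66x40 mm lying on its back at the right; origin at the centre of its underside
- blue_screwdriver: bystander: screwdriver with blue handle, 14x170x14 mm, lying at the left; origin at the centre of its underside
Mind the look-alikes: they are no part of the job. What is meant by the corner_fence is not brown, and is the larger of those in its own colour. Several things look just like the pvc_offcut: the one meant starts farthest from the robot's base.

How it is judged:
By the outcome, as a careful person would: the job done as asked, in the order asked, and still so for the second after the job is handed in, with the robot touching nothing.
It also fails if it takes over 51 s, if anything falls off the work surface, if the arm or the gripper's body presses on something with over 40 N, if the wrist force passes 120 N, or if a joint passes its speed limit or range.

## Robot

A 7-joint arm with a two-finger parallel gripper is mounted at the origin on a cart in front of the work surface, level with it; the furniture and walls round the work are solid. World frame = base frame: x ahead of the robot, y to its left, z up, the work surface at z = 0. Lengths are in m, angles in rad, forces in N, time in s.
With the tool pointing down it reaches from about 0.4 to 0.875 m from the base axis. Payload 6.5 kg.
Tool frame: the origin (TCP) lies midway between the tips of the shut fingers; the grasp point (between the pads) lies robot.grasp_offset behind it (robot.grasp_offset is the distance from the TCP to the grasp point, in m); z points along the fingers, y is the line along which they close (so a half turn about z gives the same grasp; the last joint's range is limited). The gripper opens to 85 mm and grips with 20 to 120 N. Pads are 22 mm wide; open, the fingers measure 114 mm over their backs; the gripper's body (76 mm by 85 mm) begins 54 mm behind the grasp point. The pads swing forward as they close: fully open they stand 13 mm farther back than shut.
Start: joints at [-1.247, 0.536, -0.004, 1.538, 0.003, 1.067, -0.071], TCP at [0.247, 0.601, 0.231] pointing down, gripper open.
Joint ranges: [-2.7, 2.7], [-0.37, 2.16], [-1.27, 1.26], [0.24, 2.4], [-1.31, 4.45], [0.19, 1.91], [-2.76, 2.76]. Speed limits (rad/s): [2.39, 2.39, 3.14, 3.14, 3.14, 3.14, 3.14].

## Interface

Orientations are given as a 3x3 rotation matrix whose columns are the frame's x, y, z axes.
In Python, from cell import robot gives the robot as it stands. Calls block until the motion is done:
- robot.move_ptp(position, orientation): joint-space move of the TCP to a pose.
- robot.movel(position, velocity=0.15, orientation=None): straight line of the TCP; orientation=None keeps the orientation; velocity is the mean speed in m/s.
- robot.movej(angles): joint-space move.
- robot.ungrasp() and robot.clamp(): open the fingers fully, or close them until they stop; the grip force is fixed at half the most.
- robot.dwell(seconds).
- robot.ik(position, orientation): joint angles nearest the present ones, or None.
- robot.sense(): the state.
- robot.read_camera(name): name is "scene" or "top" or "wrist"; returns a dict with "image" (480x640x3 uint8, red, green, blue), "mtx" (3x3 intrinsics, pixels), "extrinsics" (4x4, takes a point from camera to world coordinates). Camera axes: x right, y up, looking along -z (the intrinsics and any distortion apply to the point x, -y, -z); pixel columns grow to the right and rows downward; lengths in m; the calibration is good to about 2 mm. The wrist camera is an equidistant fisheye: a pixel r from the principal point sees the ray r / f radians off the axis. A picture is of the moment at which its call begins. There is no depth.
A pose or a line that the arm cannot do raises robot.Unreachable and nothing moves.
- robot.sign_off(): hands the job in; it is judged then, once.
The state is a dict: "time_s": time; "joint_positions": joint angles; "qvel": joint speeds; "joint_efforts": joint torques, N m; "eef_pos": TCP position; "tcp_rot": TCP orientation; "contact_force": force on the tool from outside, world axes, zero at the start; "wrist_torque": the same for the moment, N m; "grip_width": finger opening in m; "grip_force": force on a finger pad.
Only numpy, scipy, OpenCV 4.12 (cv2) and the standard library are available. Lean on these libraries where they do the work, as an engineer would, in place of code of your own. Each camera call takes 0.05 s, during which the arm holds its last target. There are 200 camera calls.

## Working session

There is one attempt and no reset: what is moved stays moved. The work goes in short steps, each a Python script; the robot and the scene stay as the last script left them, time stands still between calls to the robot, and variables do not carry over. Pictures are saved under pics/ and viewed, at most 10 in all, crops included, and the job is handed in when it is done.

```bash
mkdir -p pics; ls
python3 - <<'E'
from cell import robot
import cv2,numpy as np
for n in("top","scene"):
    c=robot.read_camera(n);cv2.imwrite(f"pics/{n}0.png",c["image"][:,:,::-1]);print(n,c["mtx"].round(1).tolist(),c["extrinsics"].round(3).tolist(),[k for k in c])
print(robot.grasp_offset,robot.sense()["time_s"])
E
```

```text
pics
top [[502.5, 0.0, 320.3], [0.0, 502.5, 234.8], [0.0, 0.0, 1.0]] [[-0.034, 0.979, -0.2, 0.328], [-0.999, -0.033, 0.01, 0.058], [0.004, 0.2, 0.98, 1.277], [0.0, 0.0, 0.0, 1.0]] ['image', 'mtx', 'extrinsics']
scene [[466.5, 0.0, 324.2], [0.0, 466.5, 245.3], [0.0, 0.0, 1.0]] [[-0.775, 0.269, -0.572, -0.13], [-0.632, -0.353, 0.69, 0.908], [-0.016, 0.896, 0.443, 0.575], [0.0, 0.0, 0.0, 1.0]] ['image', 'mtx', 'extrinsics']
0.0187 0.1
```

View pics/top0.png

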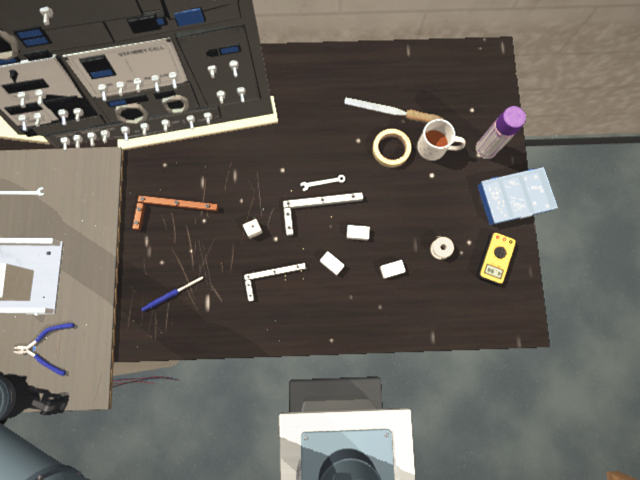

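View pics/scene0.png

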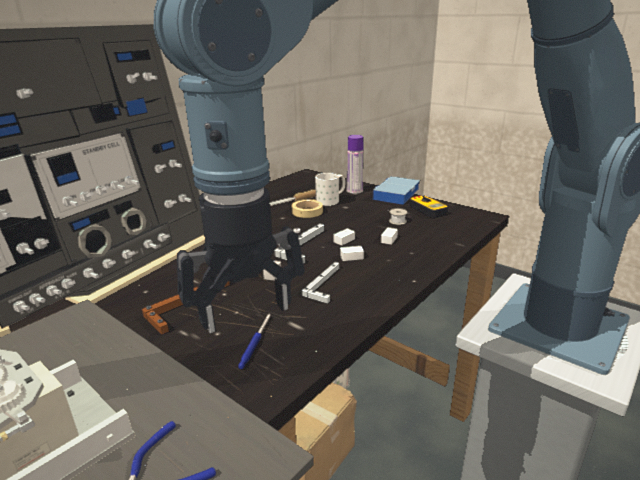

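The top view shows the large aluminium L with its inside corner near px (293,206), its long bar running right to (362,197) and its short bar running down to (289,234). The target is the farthest white offcut, at about (358,232). The decoys are at (332,263) and (393,269), and the smaller L is at (248,275). The scene view agrees. Next I'll measure from the top view.

```bash
cat > h.py <<'E'
import cv2,numpy as np
from scipy.optimize import brentq
def ray(c,uv,fish=False):
    K,E=c["mtx"],c["extrinsics"]
    a=(uv[0]-K[0,2])/K[0,0]; b=(uv[1]-K[1,2])/K[1,1]
    if fish:
        r=np.hypot(a,b); s=np.sin(r)/r if r>1e-9 else 1.; d=np.array([a*s,-b*s,-np.cos(r)])
    else: d=np.array([a,-b,-1.])
    return E[:3,3],E[:3,:3]@d
def onplane(c,uv,z,fish=False):
    o,d=ray(c,uv,fish); return (o+d*(z-o[2])/d[2])[:2]
def R(th): # tool x along th, pointing down
    x=np.array([np.cos(th),np.sin(th),0]); z=np.array([0,0,-1.]); return np.c_[x,np.cross(z,x),z]
E
python3 - <<'E'
from cell import robot
from h import *
c=robot.read_camera("top");im=c["image"]
hsv=cv2.cvtColor(im,cv2.COLOR_RGB2HSV)
m=((hsv[...,2]>150)&(hsv[...,1]<60)).astype(np.uint8)
n,l,s,ce=cv2.connectedComponentsWithStats(m)
for i in range(1,n):
    x,y,w,h,a=s[i]
    if a>80 and 120<x<480 and 170<y<320:
        pts=np.argwhere(l==i)[:,::-1].astype(np.float32)
        W=np.array([onplane(c,p,0.022) for p in pts],np.float32)
        r=cv2.minAreaRect(W); print(s[i],np.round(r[0],3),np.round(r[1],3),round(r[2],1),np.linalg.norm(r[0]).round(3))
cv2.imwrite("pics/topc.png",cv2.resize(im[170:310,220:420,::-1],None,fx=4,fy=4,interpolation=cv2.INTER_CUBIC))
s=robot.sense();w=robot.read_camera("wrist");E=w["extrinsics"]
print(w["mtx"].round(1).tolist(),(s["tcp_rot"].T@(E[:3,3]-s["eef_pos"])).round(3),(s["tcp_rot"].T@E[:3,:3]).round(2).tolist(),np.round(s["tcp_rot"],2).tolist())
E
```

```text
[300 175  45  16 222] [0.723 0.035] [0.023 0.117] 9.3 0.724
[283 192  80  43 750] [0.641 0.034] [0.09  0.207] 4.7 0.642
[243 219  19  19 233] [0.608 0.219] [0.04  0.039] 25.2 0.646
[347 225  23  15 297] [ 0.588 -0.051] [0.057 0.034] 83.6 0.591
[430 236  24  24 393] [ 0.541 -0.261] [0.053 0.059] 41.9 0.601
[320 251  24  24 308] [0.512 0.019] [0.058 0.034] 47.4 0.512
[380 260  26  18 305] [ 0.491 -0.133] [0.033 0.059] 14.7 0.509
[244 263  62  38 473] [0.469 0.159] [0.067 0.156] 9.5 0.495
[177 276  26  16  81] [0.471 0.375] [0.007 0.07 ] 27.4 0.602
[[371.6, 0.0, 318.6], [0.0, 371.6, 236.9], [0.0, 0.0, 1.0]] [ 0.065  0.    -0.144] [[-0.0, 0.96, 0.26], [1.0, 0.0, -0.0], [-0.0, 0.26, -0.96]] [[-0.93, 0.38, -0.0], [0.38, 0.93, -0.0], [-0.0, -0.0, -1.0]]
```

View pics/topc.png

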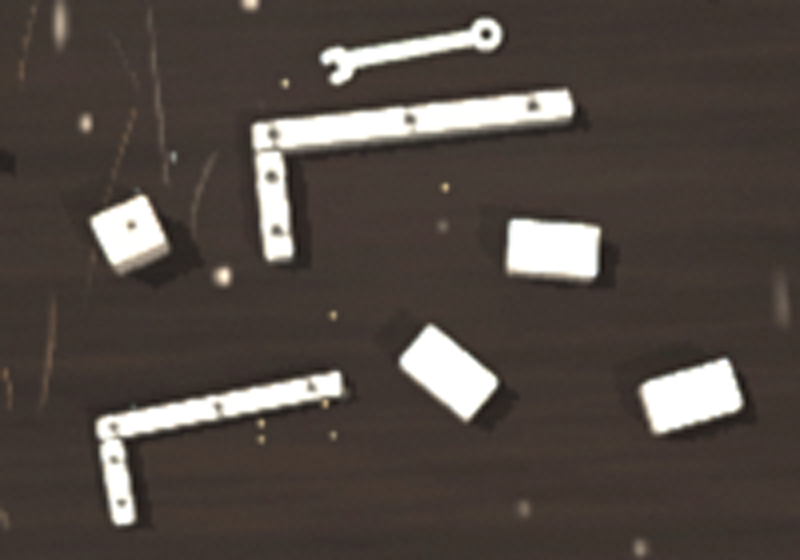

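The sizes check out: the L measures 207x90 mm, the offcut 57x34 mm. Fence yaw is about 4.7° and the offcut is at (0.588,-0.051). Next I'll shut the fingers and take a closer wrist view.

Run:
```python
from cell import robot
from h import *
robot.clamp()
th=np.radians(184.7)
for t in (th-np.pi,th): print(robot.ik([.55,-.05,.22],R(t)))
try:
    print(robot.ik([.56,-.0,.22],R(th-np.pi)) is not None)
    robot.move_ptp([.55,-.14,.22],R(th))
except Exception as e: print(repr(e))
s=robot.sense();print(s["time_s"],s["eef_pos"],s["contact_force"],s["grip_width"])
w=robot.read_camera("wrist");cv2.imwrite("pics/w1.png",w["image"][:,:,::-1]);np.savez("w1.npz",**w)
```

```text
[-0.61283255  0.49661733  0.83851743  1.84690917 -0.43672423  0.99302195
 -1.07772935]
[-0.28024374  0.39785111  0.37172307  1.82944449 -0.1743604   0.94620375
  1.8202498 ]
True
3.7833 [ 0.55032862 -0.13905159  0.2199276 ] [ 0.46564817  0.32449403 -0.21543434] -8.914607465196402e-05
```

View pics/w1.png

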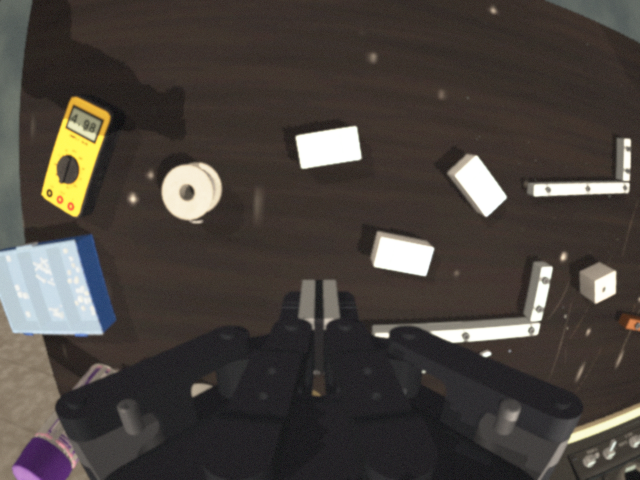

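Run:
```python
from h import *
w=dict(np.load("w1.npz"))
hsv=cv2.cvtColor(w["image"],cv2.COLOR_RGB2HSV)
print("corner rough",onplane(w,(528,322),.02,True))
m=((hsv[...,2]>150)&(hsv[...,1]<60)).astype(np.uint8)
for v in(150,225):
    m=((hsv[...,2]>v)&(hsv[...,1]<60)).astype(np.uint8)
    n,l,s,ce=cv2.connectedComponentsWithStats(m)
    for lab in set((l[255,403],l[326,500],l[290,540]))-{0}:
        p=np.argwhere(l==lab)[:,::-1]
        W=np.array([onplane(w,q,.024 if lab==l[255,403] else .02,True) for q in p],np.float32)
        r=cv2.minAreaRect(W);print(v,s[lab],np.round(r[0],4),np.round(r[1],4),round(r[2],1))
a=cv2.resize(w["image"][220:360,360:560,::-1],None,fx=4,fy=4,interpolation=cv2.INTER_CUBIC);cv2.imwrite("pics/w1c.png",a)
```

```text
corner rough [0.66191698 0.11833494]
150 [ 372  232   62   44 1977] [ 0.5886 -0.0538] [0.0603 0.0352] 83.2
150 [ 430  266  123   77 2003] [0.6408 0.0633] [0.0899 0.1459] 4.6
225 [534 281  15  27 244] [0.6254 0.1259] [0.0328 0.0159] 4.7
225 [ 374  237   59   38 1616] [ 0.5901 -0.0525] [0.0556 0.0306] 83.5
```

View pics/w1c.png

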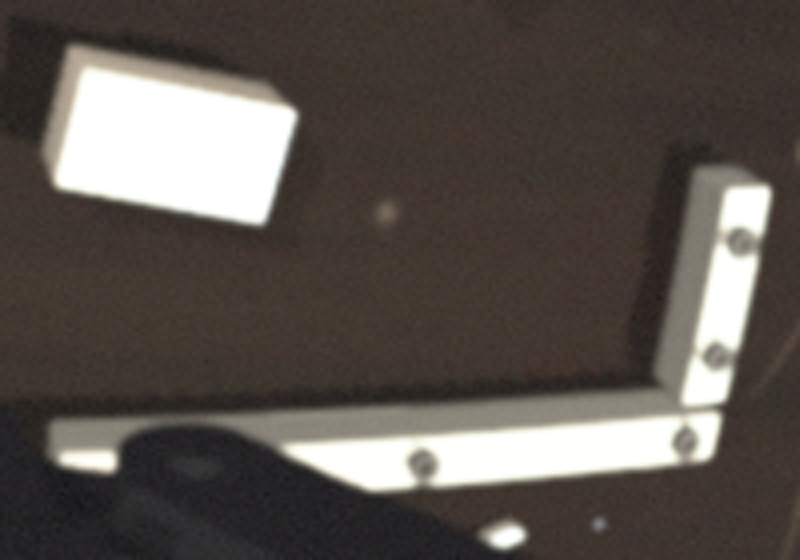

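Corner ≈ (0.662, 0.1165) and yaw 4.7°. The offcut is at about (-86,-162) mm in the fence frame, turned -11°, which fits the 8–13 cm given. First push: square onto the long bar.

```bash
cat >> h.py <<'E'
YAW=np.radians(4.7); C=np.array([.662,.1165]); TH=YAW+np.pi
F=np.array([[np.cos(YAW),-np.sin(YAW)],[np.sin(YAW),np.cos(YAW)]])
def W(x,y,z): return [*(C+F@[x,y]),z]
def ff(robot): s=robot.sense(); return F.T@s["contact_force"][:2],F.T@(np.array(s["eef_pos"][:2])-C),s
def press(robot,p,d,maxd,thr,step=.0015,z=.008):
    """step from p along d (fence frame) until the force rises by thr"""
    robot.dwell(.15); f0=ff(robot)[0]@d; k=0
    while k*step<maxd:
        k+=1; q=np.array(p)+k*step*np.array(d); robot.movel(W(*q,z),.02); f,e,s=ff(robot)
        if f0-f@d>thr: break
    print("press",k,"cmd",q.round(4),"at",e.round(4),"f",(f).round(2),"t",round(s["time_s"],2)); return q
E
python3 - <<'E'
from cell import robot
from h import *
y=-.1625
robot.move_ptp(W(-.14,y,.08),R(TH)); robot.movel(W(-.14,y,.008),.12)
print(ff(robot)[:2])
robot.movel(W(-.052,y,.008),.06); print(ff(robot)[:2])
q=press(robot,(-.052,y),np.array([1.,0]),.02,6)
robot.movel(W(q[0]-.03,y,.008),.12)
s=robot.sense();print(s["time_s"])
w=robot.read_camera("wrist");np.savez("w2.npz",**w);cv2.imwrite("pics/w2.png",w["image"][:,:,::-1])
c=robot.read_camera("top");np.savez("t2.npz",**c);cv2.imwrite("pics/t2.png",cv2.resize(c["image"][170:310,220:420,::-1],None,fx=4,fy=4,interpolation=cv2.INTER_CUBIC))
E
```

```text
(array([0.54460613, 0.07711527]), array([-0.13933133, -0.1629746 ]))
(array([ 0.69331853, -1.24332452]), array([-0.05209513, -0.16254779]))
press 9 cmd [-0.0385 -0.1625] at [-0.0405 -0.1624] f [-7.01  1.42] t 9.29
9.6917
```

View pics/w2.png

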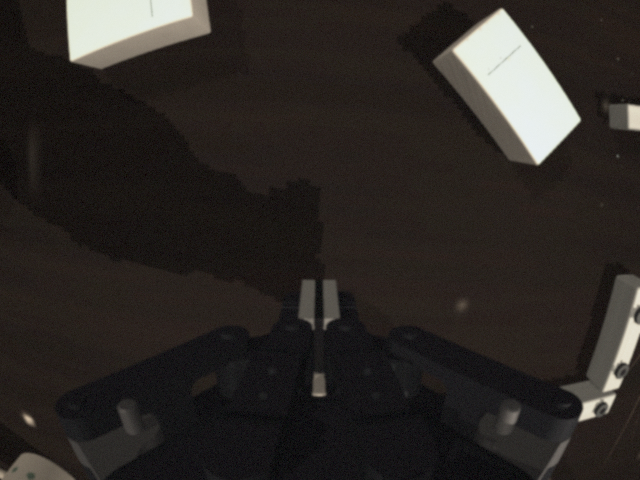

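The wrist view hides the offcut behind the fingers, and both decoys are untouched. Contact at x_f = -40.5 mm matches the expected -41. Next is the end push along the bar.

Run:
```python
from cell import robot
from h import *
robot.movel(W(-.075,-.1625,.07),.2)
robot.move_ptp(W(-.018,-.238,.07),R(TH)); robot.movel(W(-.018,-.238,.008),.12)
print(ff(robot)[:2])
robot.movel(W(-.018,-.085,.008),.06); print(ff(robot)[:2])
q=press(robot,(-.018,-.085),np.array([0,1.]),.03,6)
robot.movel(W(-.018,q[1]-.03,.008),.12)
robot.movel(W(-.018,q[1]-.03,.07),.2)
# re-press on the long side
robot.move_ptp(W(-.065,-.0275,.07),R(TH)); robot.movel(W(-.065,-.0275,.008),.12)
robot.movel(W(-.046,-.0275,.008),.06)
q=press(robot,(-.046,-.0275),np.array([1.,0]),.02,6)
robot.movel(W(q[0]-.03,-.0275,.008),.12); robot.movel(W(-.09,-.0275,.1),.2)
robot.move_ptp(W(-.08,-.2,.22),R(TH))
print(robot.sense()["time_s"])
w=robot.read_camera("wrist");np.savez("w3.npz",**w);cv2.imwrite("pics/w3.png",w["image"][:,:,::-1])
c=robot.read_camera("top");np.savez("t3.npz",**c)
i=w["image"][200:360,400:640,::-1];cv2.imwrite("pics/w3c.png",cv2.resize(i,None,fx=3.3,fy=3.3,interpolation=cv2.INTER_CUBIC))
```

```text
(array([ 0.03964229, -0.00875124]), array([-0.01775065, -0.23796302]))
(array([-0.29461748, -0.24691246]), array([-0.01796194, -0.08515546]))
press 16 cmd [-0.018 -0.061] at [-0.018  -0.0644] f [-0.1  -7.17] t 18.23
press 6 cmd [-0.037  -0.0275] at [-0.04   -0.0275] f [-8.33  0.52] t 22.29
24.1667
```

View pics/w3.png

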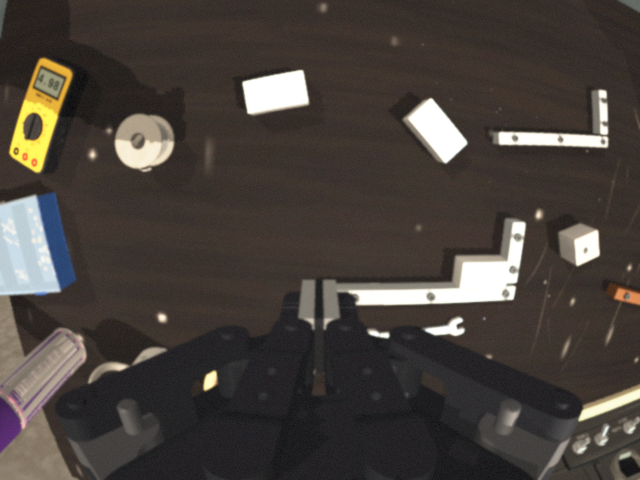

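The offcut sits in the corner, around px (478,272), with its far side on the bar and its end at the short stop; everything else is unmoved. I'll check the gaps in the crop.

View pics/w3c.png

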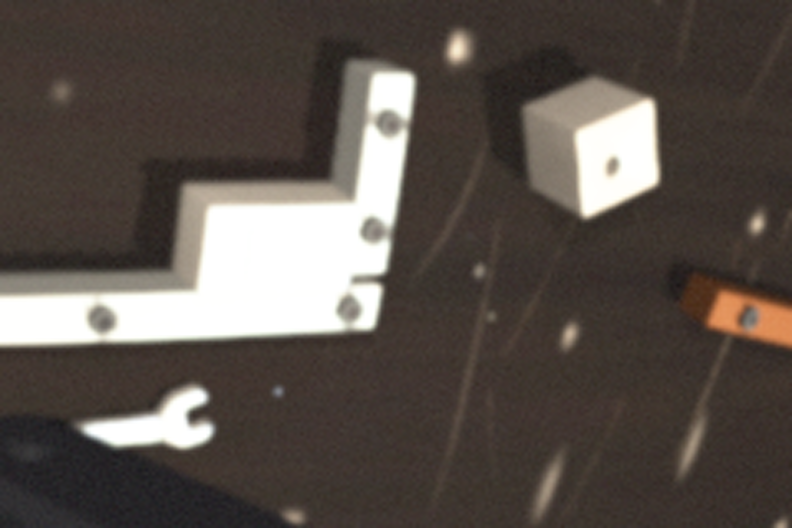

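Run:
```python
from h import *
c=dict(np.load("t3.npz"));cv2.imwrite("pics/t3.png",cv2.resize(c["image"][185:255,265:380,::-1],None,fx=6.5,fy=6.5,interpolation=cv2.INTER_CUBIC))
```

```text
(no output)
```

View pics/t3.png

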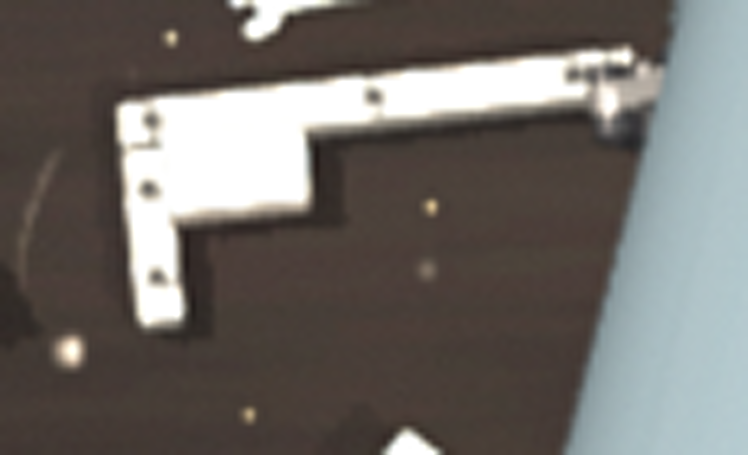

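Both crops show the offcut flush with the long bar and hard against the stop with no dark gap: the wrist crop at about (275,240), the top crop at about (240,165). The contact positions agree.

```bash
python3 -c "
from cell import robot
print(robot.sign_off(), robot.sense()['time_s'])"
```

```text
the job is handed in; nothing more can be done
the job is handed in; nothing more can be done
```

The white offcut is pushed fully home, flush with the long bar and against the short stop with no visible gap; the arm is clear, nothing else looks moved, and the job was handed in at about 24 s (the sign-off gave no verdict).

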